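# Set the salvaged gear selector to its second stop and log it

## Robot

A 7-joint arm with a two-finger parallel gripper is mounted at the origin on the work surface. World frame = base frame: x ahead of the robot, y to its left, z up, the work surface at z = 0. Lengths are in m, angles in rad, forces in N, time in s.
With the tool pointing down it reaches from about 0.4 to 0.85 m from the base axis. Payload 10.4 kg.
Tool frame: the origin (TCP) lies between the finger pads; the fingertips stand 14 mm ahead of it and the grasp point (between the pads) lies 5 mm behind it; z points along the fingers, y is the direction in which the jaws open and shut (so a half turn about z gives the same grasp; the last joint's range is limited). The gripper opens to 87 mm and grips with 3 to 60 N. Pads are 19 mm wide; open, the fingers measure 117 mm over their backs; the gripper's body (75 mm by 190 mm) begins 51 mm behind the grasp point.
Start: joints at [-1.228, 0.332, -0.065, 1.46, 0.022, 1.35, -0.088], TCP at [0.224, 0.584, 0.237] pointing down, gripper open.
Joint ranges: [-2.6, 2.6], [-0.5, 2.12], [-1.47, 1.34], [0.16, 2.42], [-1.27, 4.41], [0.06, 2.06], [-2.6, 2.6]. Speed limits (rad/s): [2.22, 2.22, 2.79, 2.79, 3.14, 3.14, 3.14].

## Interface

Orientations are given as a unit quaternion [x, y, z, w].
In Python, from bench import readout, camera, calibration, order gives the robot as it stands.
- The arm moves only by the tool apply_moves, never from a script. Its argument "deltas" is a list of rows, each an object with "translation": the shift along the world's x, y, z in m, a list of three; "turn": the turn, a rotation vector about the world's x, y, z in rad, a list of three; "hand": the finger opening in m, from 0 to 0.087. A call has 1 to 5 rows; each row shifts and turns the pose as measured when the row begins; what a row does not reach is not made up. A row lasts 1/10 s, in which the tool goes at most 50 mm and 8.59 degrees, less where a joint would pass 70% of its speed; a pose out of reach is approached as far as the arm can. A call with a gripper value outside its range is refused whole. The fingers move at their own pace and stop on an object; "newtons" is the grip in N (left out, the last holds). Time passes only in rows, so rows that do not move let the fingers close. It gives the time, the measured TCP pose, the force and the opening at its end, in the units of the state.
- readout.read_state(): the state, without advancing time (a new reading comes with each control period).
- camera(name): name is "scene" or "top" or "wrist"; returns the picture (384x512x3 uint8, red, green, blue); there is no depth.
- calibration(name): a dict with "fx", "fy", "cx", "cy" (pixels), "extrinsics" (4x4, takes a point from world to camera coordinates). Camera axes: x right, y down, z forward; pixel columns grow to the right and rows downward; lengths in m; the calibration is good to about 2 mm. A picture is of the moment at which its call begins: read the wrist's pose just before it. calibration takes no time and is no camera call; for the wrist camera it gives the pose at the moment of the call.
- order.close_job(): hands the job in, once; it reports no verdict.
The state is a dict: "time": time; "joint_positions": joint angles; "joint_vel": joint speeds; "joint_torque": joint torques, N m; "ee_pos": TCP position; "eef_rot": TCP orientation; "ft_force": force on the tool from outside, world axes, zero at the start; "torque": the same for the moment, N m; "width": finger opening in m.
Only numpy, scipy, OpenCV 4.12 (cv2) and the standard library are available. Lean on these libraries where they do the work, as an engineer would, in place of code of your own. Each camera call takes 0.05 s, during which the arm holds its last target. There are 200 camera calls.

## Task

On the parts bench, push the lever with the orange knob with your fingertips past its first detent, all the way over to its second stop so that it stays there, then press the green button fully down to log the check and let it come back up. Push and press only: grip and lift nothing, do not shift either selector unit, press the button only once the lever is over, and leave the black-knobbed lever and the loose parts where they are.

Things in the scene. Friction and masses are not known exactly. Their poses are not given: they have to be found in the camera images.
- orange_unit: The selector to be set. A loose but heavy (4 to 6 kg) salvaged gear selector: a steel foot plate 200 x 140 x 12 mm with a grey housing 170 x 80 mm on it, top at 99 mm; out of the housing stands a lever with a knob (orange). Origin at the centre of the plate's underside; its x axis (the long side of the plate) is the horizontal direction in which the lever moves from rest to its second stop; z up
- orange_knob (a point): centre of the orange knob, a barrel 40 mm across and 54 mm long along the lever, on a 14 mm steel rod; the knob's centre is 172 mm above the bench at either end of the swing, 180 mm upright
- orange_lever (a joint): angle of the orange-knobbed lever, rad: 0 = rest stop, leaning 0.32 to the unit's -x; 0.32 = first detent, upright; 0.64 = second stop, a hard end, leaning 0.32 to +x. Pivot: unit's y axis, on its centre, 30 mm above the bench; 150 mm to the knob's centre. Humps at 0.16 and 0.48: short of one the lever springs back, past it it snaps on and stays. About 10 N at the knob moves it over each
- black_unit: The other selector, to be left alone. A loose but heavy (4 to 6 kg) salvaged gear selector: a steel foot plate 200 x 140 x 12 mm with a grey housing 170 x 80 mm on it, top at 99 mm; out of the housing stands a lever with a knob (black). Origin at the centre of the plate's underside; its x axis (the long side of the plate) is the horizontal direction in which the lever moves from rest to its second stop; z up
- black_knob (a point): centre of the black knob, same size; this lever starts at its first detent and must stay there
- record_top (a point): centre of the top of the round green push button, 30 mm across, 62 mm above the bench, in a black collar 46 mm across and 12 mm high on a fixed blue box 85 x 70 x 40 mm
- record (a joint): travel of the green button, m: 0 = up, 0.006 = fully down, pressed straight down; it springs back; about 5 N presses it fully down
- oil_filter: loose white oil filter canister, 72 mm across, 90 mm tall; origin at the centre of its underside
- bearing: loose steel wheel bearing ring lying flat, 62 mm across, 22 mm high; origin at the centre of its underside
- spanner: loose steel spanner 180 mm long lying on the bench, 8 mm high; origin under its middle
- driver: loose red-handled screwdriver 200 mm long lying on the bench, 26 mm thick; origin under its middle
- plug_carton: loose upright cardboard carton 30 x 50 x 90 mm tall; origin at the centre of its underside
- pulley: loose dark steel belt pulley lying flat, 80 mm across, 34 mm high; origin at the centre of its underside

How it is judged:
By the outcome, as a careful person would: the job done as asked, in the order asked, and still so for the second after the job is handed in, with the robot touching nothing.
It also fails if it takes over 48 s, if anything falls off the work surface, if the arm or the gripper's body presses on something with over 40 N, if the wrist force passes 120 N, or if a joint passes its speed limit or range.

## Working session

There is one attempt and no reset: what is moved stays moved. The work goes in short steps, Python scripts to look and compute and a tool call to move; the robot and the scene stay as the last step left them, time stands still between calls to the robot, and variables do not carry over. Pictures are saved under pics/ and viewed, about 8 in all and at most 12, crops included, and the job is handed in when it is done.

Besides the shell and the picture viewer there is one more tool, called after "Call:" as name([rows], argument=value, ...), one row to a line, values as JSON. apply_moves: Moves the arm, as the interface text tells. Its arguments: {"type":"object","properties":{"deltas":{"type":"array","items":{"type":"object","properties":{"translation":{"type":"array","items":{"type":"number"}},"turn":{"type":"array","items":{"type":"number"}},"hand":{"type":"number"}}}},"newtons":{"type":"number"}},"required":["deltas"]}

```bash
mkdir -p pics; ls; python3 - <<'E'
from bench import readout,camera,calibration
import cv2,numpy as np
s=readout.read_state()
for k,v in s.items(): print(k,np.round(v,4))
for n in("scene","top"):
    im=camera(n); cv2.imwrite(f"pics/{n}0.png",im[:,:,::-1]); c=calibration(n)
    print(n,c["fx"],c["fy"],c["cx"],c["cy"]);print(np.round(c["extrinsics"],4).tolist())
E
```

```text
pics
time 0.0
joint_positions [-1.2276  0.3329 -0.0647  1.461   0.0216  1.3499 -0.0885]
joint_vel [-0.0006  0.0015  0.0008 -0.0012  0.0019 -0.002   0.0009]
joint_torque [-5.00000e-04 -6.23253e+01  2.41000e-02 -3.89890e+01 -6.15000e-02
  3.98000e-02  2.00000e-04]
ee_pos [0.2235 0.5833 0.2357]
eef_rot [ 1.819e-01  9.833e-01 -7.000e-04 -1.000e-04]
ft_force [ 0.0552 -0.4458 -0.2549]
torque [-0.0151 -0.0182 -0.0161]
width 0.0869
scene 378.8541797842323 378.8541797842323 254.82439545913766 200.1097238842751
[[0.0691, 0.9975, -0.0171, 0.0126], [0.5122, -0.0502, -0.8574, -0.1633], [-0.8561, 0.0505, -0.5144, 1.3763], [0.0, 0.0, 0.0, 1.0]]
top 397.2126769436928 397.2126769436928 257.07237570143815 195.26971410676433
[[-0.0238, -0.9996, -0.0166, -0.0262], [-0.9973, 0.0249, -0.0686, 0.5782], [0.069, 0.015, -0.9975, 1.1826], [0.0, 0.0, 0.0, 1.0]]
```

View pics/scene0.png

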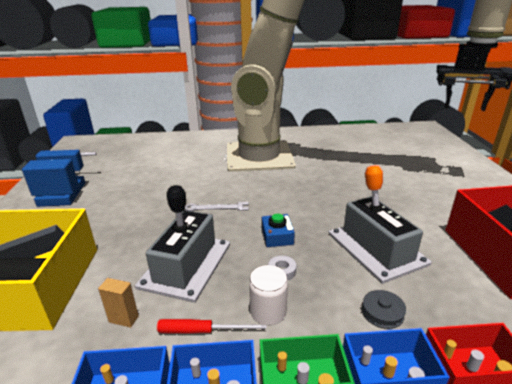

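View pics/top0.png

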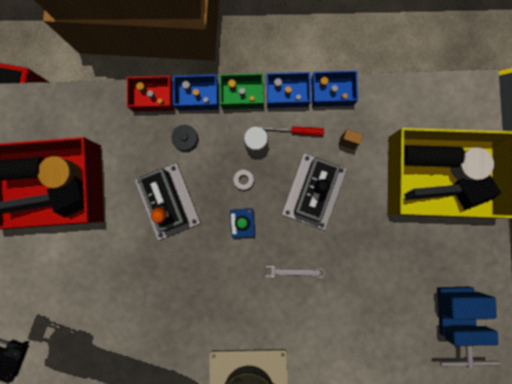

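The scene view shows the orange knob at (374,178) and the green button at (278,219). In the top view they are at (158,215) and (242,223). The orange lever leans toward the robot, so the push goes away from it. Next I'll measure these points.

```bash
cat > h.py <<'E'
import cv2,numpy as np
from bench import camera,calibration,readout
def ray(n,uv):
    c=calibration(n);E=np.array(c["extrinsics"]);R,t=E[:3,:3],E[:3,3]
    d=R.T@np.array([(uv[0]-c["cx"])/c["fx"],(uv[1]-c["cy"])/c["fy"],1]);return -R.T@t,d
def plane(n,uv,z):
    o,d=ray(n,uv);return o+d*(z-o[2])/d[2]
def two(a,b):
    A=[];B=[]
    for n,uv in(("scene",a),("top",b)):
        o,d=ray(n,uv);d=d/np.linalg.norm(d);P=np.eye(3)-np.outer(d,d);A.append(P);B.append(P@o)
    return np.linalg.lstsq(np.vstack(A),np.hstack(B),rcond=None)[0]
def blob(im,lo,hi,near,r=40):
    h=cv2.cvtColor(im,cv2.COLOR_RGB2HSV);m=cv2.inRange(h,lo,hi)
    w=np.zeros_like(m);cv2.circle(w,near,r,255,-1);m&=w
    k,l,s,c=cv2.connectedComponentsWithStats(m);i=1+np.argmax(s[1:,4]);return c[i],s[i]
OR=((5,150,90),(18,255,255));GR=((45,120,50),(85,255,255))
E
python3 - <<'E'
from h import *
S=cv2.imread("pics/scene0.png")[:,:,::-1].copy();T=cv2.imread("pics/top0.png")[:,:,::-1].copy()
for nm,c,a,b,z in(("knob",OR,(374,178),(158,215),.172),("btn",GR,(278,219),(242,223),.062)):
    p,ps=blob(S,*c,a,20);q,qs=blob(T,*c,b,15);print(nm,p,ps,q,qs,two(p,q).round(4),plane("top",q,z).round(4),plane("scene",p,z).round(4))
cv2.imwrite("pics/crop.png",cv2.resize(T[150:250,120:270],None,fx=5,fy=5,interpolation=cv2.INTER_CUBIC)[:,:,::-1])
E
```

```text
knob [373.84958217 177.26462396] [365 166  18  24 359] [157.33112583 214.69536424] [151 208  13  15 151] [0.5221 0.2232 0.1684] [0.522  0.2223 0.172 ] [0.5288 0.2202 0.172 ]
btn [277.33673469 218.08163265] [271 214  13  10  98] [241.61538462 222.56043956] [237 218  11  11  91] [0.4962 0.0076 0.0543] [0.4961 0.0059 0.062 ] [0.5077 0.0074 0.062 ]
```

View pics/crop.png

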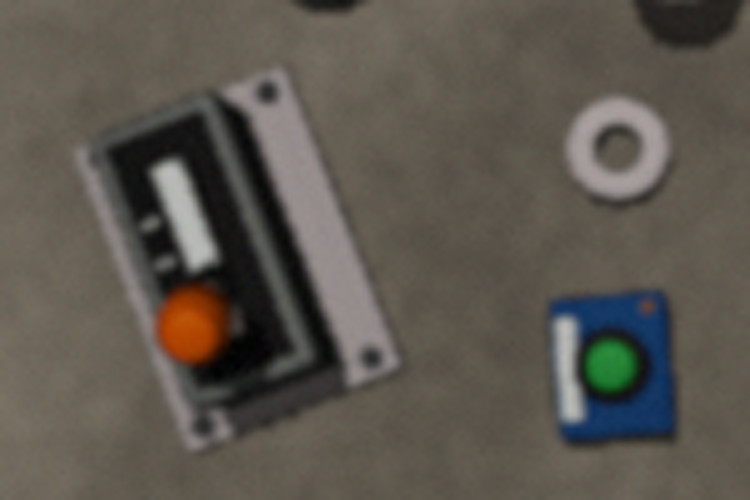

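```bash
python3 - <<'E'
from h import *
c=[np.array(v)/5-.4+[120,150] for v in((80,150),(285,68),(402,368),(190,450))]
P=np.array([plane("top",v,.012) for v in c]);print(P.round(4),P.mean(0).round(4))
for i in range(4): print(np.linalg.norm(P[i]-P[i-1]).round(4))
a=(P[0]+P[1]-P[2]-P[3])[:2];print(a/np.linalg.norm(a),np.degrees(np.arctan2(a[1],a[0])))
K=np.array([.522,.2225]);x=a/np.linalg.norm(a);print("centre from knob",K+x*.0472,"end",K+2*x*.0472)
R=cv2.Rodrigues
E
```

```text
[[0.6355 0.3315 0.012 ]
 [0.6829 0.2047 0.012 ]
 [0.4972 0.1352 0.012 ]
 [0.4507 0.2649 0.012 ]] [0.5666 0.2341 0.012 ]
0.1964
0.1353
0.1982
0.1378
[0.93865235 0.34486484] 20.1735454423385
centre from knob [0.56630439 0.23877762] end [0.61060878 0.25505524]
```

The plate measures 198 x 137 mm, and its x axis points about 20.2° from world x. The knob is near (0.522, 0.222). I'll close the fingers, turn the tool about +41° and move in behind the knob.

Call:
apply_moves([
  {"translation": [0.01,-0.045,0.01],"turn": [0,0,0.145],"hand": 0},
  {"translation": [0.01,-0.045,0.01],"turn": [0,0,0.145],"hand": 0},
  {"translation": [0.02,-0.045,0],"turn": [0,0,0.145],"hand": 0},
  {"translation": [0.02,-0.045,0],"turn": [0,0,0.145],"hand": 0},
  {"translation": [0.02,-0.045,0],"turn": [0,0,0.14],"hand": 0},
], newtons=20)

```text
time: 0.6
ee_pos: [0.2975, 0.3602, 0.2512]
eef_rot: [-0.182, 0.983, -0.004, -0.001]
ft_force: [0.5, 0.0, 0.1]
width: 0.0548
```

Call:
apply_moves([
  {"translation": [0.032,-0.036,0],"turn": [0,0,0],"hand": 0},
  {"translation": [0.032,-0.036,0],"turn": [0,0,0],"hand": 0},
  {"translation": [0.032,-0.036,0],"turn": [0,0,0],"hand": 0},
  {"translation": [0.032,-0.036,0],"turn": [0,0,0],"hand": 0},
  {"translation": [0.025,-0.018,0],"turn": [0,0,0],"hand": 0},
])

```text
time: 1.1
ee_pos: [0.4536, 0.1868, 0.2514]
eef_rot: [-0.185, 0.983, -0.004, -0.001]
ft_force: [-0.2, 1.2, 0.3]
width: 0.015
```

```bash
python3 - <<'E'
from h import *
s=readout.read_state();print(s["ee_pos"],s["eef_rot"],s["width"],s["time"])
a=camera("scene");b=camera("top")
cv2.imwrite("pics/s1.png",np.hstack([cv2.resize(a[60:290,200:460],(400,354)),cv2.resize(b[130:310,100:300],(393,354))])[:,:,::-1])
E
```

```text
[0.4536228  0.18678525 0.25142945] [-1.84737869e-01  9.82780659e-01 -3.64253140e-03 -9.09939301e-04] 0.01497950893331695 1.1
```

View pics/s1.png

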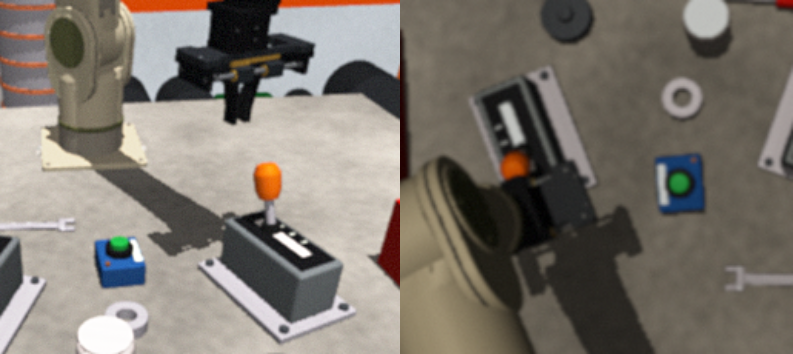

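The gripper hangs behind the orange knob on the robot side, and nothing has been disturbed. I'll line it up and lower it.

Call:
apply_moves([
  {"translation": [0.003,0.009,-0.025],"turn": [0,0,0],"hand": 0},
  {"translation": [0,0,-0.025],"turn": [0,0,0],"hand": 0},
  {"translation": [0,0,-0.025],"turn": [0,0,-0.01],"hand": 0},
  {"translation": [0,0,0],"turn": [0,0,0],"hand": 0},
])

```text
time: 1.6
ee_pos: [0.457, 0.1963, 0.1736]
eef_rot: [-0.178, 0.984, -0.004, -0.001]
ft_force: [-0.6, -0.9, 0.5]
width: 0.0006
```

Call:
apply_moves([
  {"translation": [0.0094,0.0034,0.001],"turn": [0,0,0],"hand": 0},
  {"translation": [0.0094,0.0034,0.001],"turn": [0,0,0],"hand": 0},
  {"translation": [0.0056,0.0021,0.001],"turn": [0,0,0],"hand": 0},
  {"translation": [0.0056,0.0021,0],"turn": [0,0,0],"hand": 0},
])

```text
time: 2.0
ee_pos: [0.49, 0.2099, 0.1806]
eef_rot: [-0.179, 0.984, -0.003, 0.001]
ft_force: [-0.2, 0.8, -0.1]
width: 0.0004
```

Call:
apply_moves([
  {"translation": [0.0047,0.0017,0],"turn": [0,0,0],"hand": 0},
  {"translation": [0.0047,0.0017,0],"turn": [0,0,0],"hand": 0},
  {"translation": [0.0047,0.0017,0],"turn": [0,0,0],"hand": 0},
])

```text
time: 2.3
ee_pos: [0.5011, 0.2138, 0.182]
eef_rot: [-0.179, 0.984, -0.004, -0.005]
ft_force: [-9.9, -3.9, 8.5]
width: 0.001
```

Call:
apply_moves([
  {"translation": [0.0047,0.0017,-0.002],"turn": [0,0,0],"hand": 0},
  {"translation": [0.0047,0.0017,-0.002],"turn": [0,0,0],"hand": 0},
  {"translation": [0.0047,0.0017,-0.001],"turn": [0,0,0],"hand": 0},
])

```text
time: 2.6
ee_pos: [0.5147, 0.2184, 0.1787]
eef_rot: [-0.179, 0.984, -0.004, -0.007]
ft_force: [-2.5, -0.9, 0.9]
width: 0.0004
```

Call:
apply_moves([
  {"translation": [0.0047,0.0017,-0.001],"turn": [0,0,0],"hand": 0},
  {"translation": [0.0047,0.0017,-0.001],"turn": [0,0,0],"hand": 0},
  {"translation": [0.0047,0.0017,0],"turn": [0,0,0],"hand": 0},
])

```text
time: 2.9
ee_pos: [0.5309, 0.2243, 0.177]
eef_rot: [-0.179, 0.984, -0.004, -0.007]
ft_force: [0.1, -0.6, 0.2]
width: 0.0004
```

Call:
apply_moves([
  {"translation": [0.0047,0.0017,-0.001],"turn": [0,0,0],"hand": 0},
  {"translation": [0.0047,0.0017,0],"turn": [0,0,0],"hand": 0},
  {"translation": [0.0047,0.0017,0],"turn": [0,0,0],"hand": 0},
])

```text
time: 3.2
ee_pos: [0.5445, 0.2294, 0.1759]
eef_rot: [-0.179, 0.984, -0.004, -0.009]
ft_force: [-9.3, -3.9, 7.5]
width: 0.0003
```

Call:
apply_moves([
  {"translation": [0.0047,0.0017,0],"turn": [0,0,0],"hand": 0},
  {"translation": [0.0047,0.0017,0],"turn": [0,0,0],"hand": 0},
])

```text
time: 3.4
ee_pos: [0.553, 0.2325, 0.1763]
eef_rot: [-0.179, 0.984, -0.004, -0.011]
ft_force: [-4.0, -2.2, 4.3]
width: 0.0001
```

Call:
apply_moves([
  {"translation": [0.0047,0.0017,0],"turn": [0,0,0],"hand": 0},
  {"translation": [0.0047,0.0017,0],"turn": [0,0,0],"hand": 0},
])

```text
time: 3.6
ee_pos: [0.5625, 0.2361, 0.1762]
eef_rot: [-0.179, 0.984, -0.004, -0.012]
ft_force: [-1.8, -1.2, -1.1]
width: 0.0002
```

```bash
python3 - <<'E'
from h import *
print(readout.read_state()["ft_force"])
a=camera("scene");b=camera("top")
p,ps=blob(a,*OR,(390,190),45);print(p,ps,plane("scene",p,.172))
cv2.imwrite("pics/s2.png",np.hstack([cv2.resize(a[90:290,270:470],(400,400)),cv2.resize(b[130:310,100:280],(400,400))])[:,:,::-1])
E
```

```text
[-1.80802151 -1.21819503 -1.07384122]
[397.04947917 189.75260417] [388 177  21  26 384] [0.58876903 0.24920435 0.172     ]
```

View pics/s2.png

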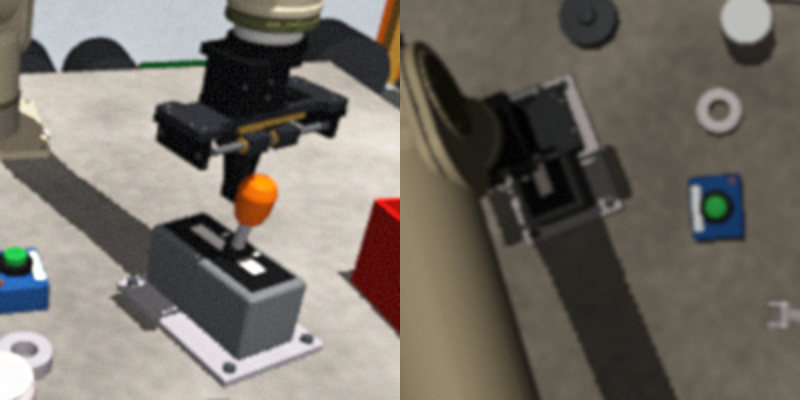

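The knob leans forward, but only about two thirds of the way to its end position, so it's near the second hump. I'll keep pushing.

Call:
apply_moves([
  {"translation": [0.0047,0.0017,0],"turn": [0,0,0],"hand": 0},
  {"translation": [0.0047,0.0017,0],"turn": [0,0,0],"hand": 0},
])

```text
time: 3.9
ee_pos: [0.5731, 0.2398, 0.1762]
eef_rot: [-0.179, 0.984, -0.004, -0.011]
ft_force: [0.6, 0.5, 0.1]
width: 0.0005
```

```bash
python3 - <<'E'
from h import *
a=camera("scene")
p,ps=blob(a,*OR,(390,190),45);print(p,ps,plane("scene",p,.172),readout.read_state()["ft_force"])
E
```

```text
[403.02688172 196.41129032] [393 184  23  25 372] [0.61667998 0.25052176 0.172     ] [0.10881899 0.05951362 0.80220457]
```

The knob has moved 88 mm in x against 89 mm expected, and there is no contact force, so it has snapped over to the second stop. I'll back off, lift, and go over to the button at (0.496, 0.006).

Call:
apply_moves([
  {"translation": [-0.019,-0.007,0],"turn": [0,0,0],"hand": 0},
  {"translation": [-0.028,-0.01,0.01],"turn": [0,0,0],"hand": 0},
  {"translation": [-0.02,-0.01,0.03],"turn": [0,0,0],"hand": 0},
  {"translation": [0,-0.04,0.01],"turn": [0,0,0],"hand": 0},
  {"translation": [0,-0.045,0],"turn": [0,0,-0.1],"hand": 0},
])

```text
time: 4.45
ee_pos: [0.5039, 0.1318, 0.2261]
eef_rot: [-0.134, 0.991, -0.003, -0.011]
ft_force: [0.6, 0.2, 0.2]
width: 0.0006
```

Call:
apply_moves([
  {"translation": [0,-0.045,0],"turn": [0,0,-0.1],"hand": 0},
  {"translation": [0,-0.04,0],"turn": [0,0,-0.1],"hand": 0},
  {"translation": [0,-0.03,0],"turn": [0,0,0],"hand": 0},
])

```text
time: 4.75
ee_pos: [0.5039, 0.0111, 0.2279]
eef_rot: [-0.029, 1.0, -0.002, -0.01]
ft_force: [0.1, 0.8, -0.8]
width: 0.0004
```

```bash
python3 - <<'E'
from h import *
s=readout.read_state();print(s["ee_pos"],s["eef_rot"],s["ft_force"],s["time"])
a=camera("scene");b=camera("top")
p,ps=blob(a,*OR,(400,190),45);print(p,plane("scene",p,.172))
q,ps=blob(a,*GR,(278,219),20);print(q)
cv2.imwrite("pics/s3.png",np.hstack([cv2.resize(a[90:290,200:440],(400,333)),cv2.resize(b[130:310,100:316],(400,333))])[:,:,::-1])
E
```

```text
[0.5039216  0.01112668 0.22786311] [-0.02856863  0.99954552 -0.00151239 -0.00950225] [ 0.1360832   0.78062028 -0.76303672] 4.75
[403.56608479 195.88528678] [0.61473672 0.25245194 0.172     ]
[277.4040404  218.06060606]
```

View pics/s3.png

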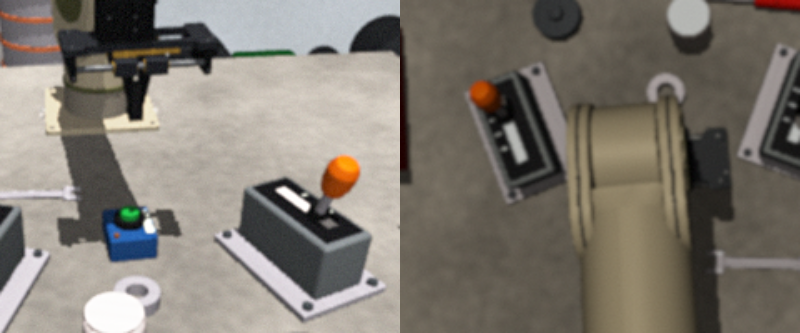

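The orange lever is fully over and stays there, the button is up, and the gripper is near it. I'll descend onto the button.

Call:
apply_moves([
  {"translation": [-0.004,-0.002,-0.03],"turn": [0,0,0],"hand": 0},
  {"translation": [-0.003,-0.002,-0.035],"turn": [0,0,0],"hand": 0},
  {"translation": [0,0,-0.035],"turn": [0,0,0],"hand": 0},
  {"translation": [0,0,-0.025],"turn": [0,0,0],"hand": 0},
  {"translation": [0,0,0],"turn": [0,0,0],"hand": 0},
])

```text
time: 5.35
ee_pos: [0.4985, 0.0067, 0.101]
eef_rot: [-0.028, 1.0, -0.001, -0.006]
ft_force: [-0.8, 0.8, 0.2]
width: 0.0001
```

Call:
apply_moves([
  {"translation": [-0.002,0,-0.01],"turn": [0,0,0],"hand": 0},
  {"translation": [0,0,-0.008],"turn": [0,0,0],"hand": 0},
  {"translation": [0,0,-0.004],"turn": [0,0,0],"hand": 0},
])

```text
time: 5.65
ee_pos: [0.4984, 0.0081, 0.0804]
eef_rot: [-0.029, 1.0, -0.0, -0.005]
ft_force: [0.5, 0.8, 0.0]
width: 0.0003
```

Call:
apply_moves([
  {"translation": [0,0,-0.003],"turn": [0,0,0],"hand": 0},
  {"translation": [0,0,-0.003],"turn": [0,0,0],"hand": 0},
])

```text
time: 5.85
ee_pos: [0.4992, 0.0084, 0.075]
eef_rot: [-0.029, 1.0, -0.0, -0.004]
ft_force: [-1.6, 0.3, 2.4]
width: 0.0004
```

Call:
apply_moves([
  {"translation": [-0.001,-0.001,-0.003],"turn": [0,0,0],"hand": 0},
  {"translation": [0,0,-0.003],"turn": [0,0,0],"hand": 0},
])

```text
time: 6.05
ee_pos: [0.4991, 0.0078, 0.0699]
eef_rot: [-0.029, 1.0, 0.0, -0.003]
ft_force: [-9.5, -1.4, 33.2]
width: 0.0004
```

Call:
apply_moves([
  {"translation": [0,0,-0.003],"turn": [0,0,0],"hand": 0},
  {"translation": [0,0,-0.003],"turn": [0,0,0],"hand": 0},
])

```text
time: 6.25
ee_pos: [0.4994, 0.0078, 0.0695]
eef_rot: [-0.029, 1.0, 0.002, -0.003]
ft_force: [-23.7, 0.2, 55.1]
width: 0.0005
```

At z = 0.0695 the force jumped to 55 N, so the button is hard on its bottom stop. I'll release it.

Call:
apply_moves([
  {"translation": [0,0,0.005],"turn": [0,0,0],"hand": 0},
  {"translation": [0,0,0.02],"turn": [0,0,0],"hand": 0},
  {"translation": [0,0,0.04],"turn": [0,0,0],"hand": 0},
  {"translation": [0,0,0.045],"turn": [0,0,0],"hand": 0},
  {"translation": [0,0,0.04],"turn": [0,0,0],"hand": 0},
])

```text
time: 6.75
ee_pos: [0.4954, 0.0063, 0.2207]
eef_rot: [-0.028, 1.0, 0.001, -0.008]
ft_force: [1.8, 0.2, -0.2]
width: 0.0006
```

Call:
apply_moves([
  {"translation": [-0.03,0,0.02],"turn": [0,0,0],"hand": 0},
  {"translation": [-0.03,0,0],"turn": [0,0,0],"hand": 0},
  {"translation": [0,0,0],"turn": [0,0,0],"hand": 0},
  {"translation": [0,0,0],"turn": [0,0,0],"hand": 0},
])

```text
time: 7.15
ee_pos: [0.4366, 0.0057, 0.2475]
eef_rot: [-0.028, 1.0, 0.002, -0.002]
ft_force: [0.1, -0.2, -0.2]
width: 0.0004
```

```bash
python3 - <<'E'
from h import *
s=readout.read_state();print(s["ee_pos"],s["ft_force"],s["time"])
a=camera("scene");b=camera("top");a0=cv2.imread("pics/scene0.png")[:,:,::-1]
p,ps=blob(a,*OR,(400,190),45);print(p,plane("scene",p,.172))
print(blob(a,*GR,(278,219),20))
d=cv2.absdiff(a,a0.copy()).max(2);d=cv2.cvtColor(d,cv2.COLOR_GRAY2RGB)
cv2.imwrite("pics/s4.png",np.hstack([cv2.resize(a,(400,300)),cv2.resize(d,(400,300))])[:,:,::-1])
E
```

```text
[0.43664574 0.00567441 0.2475288 ] [ 0.10326904 -0.19736112 -0.20494921] 7.15
[403.66089109 195.79455446] [0.61440098 0.25278938 0.172     ]
(array([277.18348624, 217.86238532]), array([271, 213,  13,  11, 109], dtype=int32))
```

View pics/s4.png

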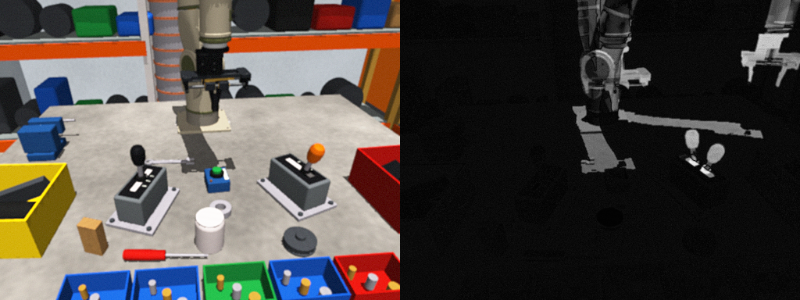

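The difference image shows changes only at the arm, its shadow and the orange lever. The units, the button box, the black lever and the loose parts haven't moved, so I'm handing in.

```bash
python3 -c "
from bench import order;print(order.close_job())"
```

```text
the job is handed in; nothing more can be done
None
```

The job is done and handed in at about 7.3 s. I pushed the orange-knobbed lever past its first detent to its second stop with closed fingertips. Then I pressed the green button once and let it come back up.

**Lever:** the knob moved about 86–88 mm in x, against 89 mm expected. It was still there in the last picture, with the gripper clear and almost no force on the tool. The push forces I read were about 10 N horizontally. Partway, a picture showed the lever still near its second hump, so I pushed 10 mm further and it snapped over.

**Button:** it reached its bottom stop with the TCP at 0.0695 m, where 0.070 m was expected for fully down. The force there was up to 55 N along the closed fingertips and about 60 N in total. That is more than the press needed, but below the 120 N wrist limit. In the last picture the button is back up at its starting place.

**Everything else:** comparing the scene before and after showed change only at the arm, its shadow and the orange lever. Both selector units, the black-knobbed lever and the loose parts stayed where they were.

**Disagreement:** the two cameras disagreed by 7 mm in x on the knob and 12 mm on the button at their known heights. I took the button's position from the top view and mostly relied on it for the knob too. No final check failed.

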